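# Stack the empty dish tote on the loaded one

### The job

Two alike stack-nest dish totes with side lugs stand on the laboratory bench; one is empty, the other holds two piles of culture dishes. Take the empty one by its middle web, turn it so that its low front end comes over the tall back end of the loaded tote, and stack it square and level on top, so that its four lugs stand on the rim and it does not nest down onto the dishes. Set it down rather than drop it, let go, and leave the loaded tote where it stands.

Things in the scene. Friction and masses are not known exactly. Their poses are not given: they have to be found in the camera images.
- empty_tote: Empty grey open tote, 0.2 kg, 70 mm high, 4 mm walls leaning out: 142 x 98 mm (x, y) at the bottom, 170 x 126 at the rim. Origin: centre of underside; z up, x from the low front end (-x, end wall 36 mm high) to the tall back end (+x, 70 mm). Lugs on both long sides at x = +50 and -20 mm, out to |y| = 71, undersides at z = 8 mm; the rims have notches, 24 mm wide and 26 deep, at the same x.
- loaded_tote: Tote of the very same shape, size and axes, 0.5 kg, loose, with a 48 mm wide pile of dishes in each half (tops at z = 46 mm). Origin: centre of underside. An upper tote facing the same way nests (lugs enter notches); facing the opposite way it stacks, lugs on the rim, its origin 62 mm above this one, play about 10 mm. The shallow lugless tray nearby (150 x 100 x 34 mm) is not needed.
- empty_tote_front (a point): Middle of the top edge of the empty tote's low front end wall, at x = -78, y = 0, z = 36 mm in the tote's frame.
- empty_tote_web (a point): Middle of the flat top of the empty tote's solid middle web, at x = 0, y = 0, z = 46 mm in its frame. The web is 12 mm thick along x, runs 96 mm along y and rises from the inner floor (z = 4 mm): grip it across its thickness, fingers closing along x. Free room beside it: at least 60 mm along x on each side.
Things that resemble listed ones, but are neither listed nor needed, are in the scene too. Leave any purple look-alike of the empty_tote alone.

How it is judged:
By the outcome, as a careful person would: the job done as asked, in the order asked, and still so for the second after the job is handed in, with the robot touching nothing.
It also fails if it takes over 40 s, if anything falls off the work surface, if the arm or the gripper's body presses on something with over 40 N, if the wrist force passes 120 N, or if a joint passes its speed limit or range.

### The arm

A 6-joint arm with a two-finger parallel gripper is mounted at the origin on the work surface. World frame = base frame: x ahead of the robot, y to its left, z up, the work surface at z = 0. Lengths are in m, angles in degrees, forces in N, time in s.
With the tool pointing down it reaches from about 0.35 to 0.875 m from the base axis. Payload 4.2 kg.
Tool frame: the origin (TCP) lies midway between the tips of the shut fingers; the grasp point (between the pads) lies r.grasp_offset behind it (r.grasp_offset is the distance from the TCP to the grasp point, in m); z points along the fingers, y is the direction in which the jaws open and shut (so a half turn about z gives the same grasp; the last joint's range is limited). The gripper opens to 87 mm and grips with 3 to 60 N. Pads are 19 mm wide; open, the fingers measure 117 mm over their backs; the gripper's body (75 mm by 190 mm) begins 51 mm behind the grasp point.
Start: joints at [-58.579, 22.042, 0.453, 0, -68.411, -14.817], TCP at [0.179, -0.599, 0.223] pointing down, gripper open.
Joint ranges: [-179.83, 179.83], [-69.29, 118.12], [-61.27, 80.66], [-181.25, 117.63], [-171.15, -9.14], [-177.46, 177.46]. Speed limits (degrees/s): [159.86, 159.86, 180, 180, 180, 180].

### API

Orientations are given as a 3x3 rotation matrix whose columns are the frame's x, y, z axes.
In Python, from station import sense, optics, r gives the robot as it stands. The module is installed in compiled form; this text tells all that it offers.
- The arm moves only by the tool servo_tool, never from a script. Its argument "deltas" is a list of rows, each an object with "slide": the shift along the tool's x, y, z in units of 25 mm (1.0 is 25 mm), a list of three; "spin": the turn about the tool's z in units of 8 degrees (1.0 is 8 degrees). A call has 1 to 10 rows; each row shifts and turns the pose as measured when the row begins, along the tool's axes as they then stand; what a row does not reach is not made up. A row lasts 1/10 s, in which the tool goes at most 50 mm and 8.59 degrees, less where a joint would pass 70% of its speed; a pose out of reach is approached as far as the arm can. A call is refused whole if a number of a shift passes 1 or a number of a turn 1, either way. A call with a gripper value outside its range is refused whole. "gripper" is the closure in counts, from 0 (fully open) to 255 (shut), set as the call begins (left out, the last holds). The fingers move at their own pace and stop on an object; the grip force is fixed at half the most. Time passes only in rows, so rows that do not move let the fingers close. It gives the time, the measured TCP pose, the force and the opening at its end, in the units of the state.
- sense(): the state, without advancing time (a new reading comes with each control period).
- optics.capture(name): name is "scene" or "top" or "wrist"; returns a dict with "frame" (400x640x3 uint8, red, green, blue), "camera_matrix" (3x3 intrinsics, pixels), "k1" (the pictures are not rectified: a ray, as slopes to the right and down, at radius r is drawn at 1 + k1 r^2 times it, then the intrinsics apply), "eye" and "rotation" of the camera in the world. Camera axes: x right, y down, z forward; pixel columns grow to the right and rows downward; lengths in m; the calibration is good to about 2 mm. A picture is of the moment at which its call begins. There is no depth.
- r.finish_job(): hands the job in, once; it reports no verdict.
The state is a dict: "time_s": time; "joints": joint angles; "joint_velocities": joint speeds; "effort": joint torques, N m; "tcp_pos": TCP position; "ee_rot": TCP orientation; "wrist_force": force on the tool from outside, world axes, zero at the start; "moment": the same for the moment, N m; "gripper_width": opening from 0.0 (shut) to 1.0 (fully open).
Only numpy, scipy, OpenCV 4.12 (cv2) and the standard library are available. Lean on these libraries where they do the work, as an engineer would, in place of code of your own. Each camera call takes 0.05 s, during which the arm holds its last target.

## Working session

There is one attempt and no reset: what is moved stays moved. The work goes in short steps, Python scripts to look and compute and a tool call to move; the robot and the scene stay as the last step left them, time stands still between calls to the robot, and variables do not carry over. Pictures are saved under pics/ and viewed, and the job is handed in when it is done.

Besides the shell and the picture viewer there is one more tool, called after "Call:" as name([rows], argument=value, ...), one row to a line, values as JSON. servo_tool: Moves the arm, as the interface text tells. Its arguments: {"type":"object","properties":{"deltas":{"type":"array"},"gripper":{"type":"number"}},"required":["deltas"]}

```bash
mkdir -p pics; python3 - <<'E'
from station import sense, optics, r
import cv2, pickle
s=sense(); print(s['time_s'],s['tcp_pos'],s['ee_rot'],s['gripper_width'],r.grasp_offset)
for n in ['scene','top','wrist']:
    c=optics.capture(n); cv2.imwrite(f'pics/{n}0.png',c['frame'][:,:,::-1]); pickle.dump(c,open(f'pics/{n}0.pkl','wb'))
    print(n,c['camera_matrix'],c['k1'],c['eye'],c['rotation'])
E
```

```text
0.0 [ 0.17843899 -0.59837092  0.22146636] [[-9.58359697e-01 -2.85562997e-01 -6.83037213e-04]
 [-2.85563801e-01  9.58357609e-01  2.00234040e-03]
 [ 8.27995857e-05  2.11401304e-03 -9.99997762e-01]] 0.9988326601567077 0.0187
scene [[408.45123116   0.         321.01552626]
 [  0.         408.45123116 201.93287552]
 [  0.           0.           1.        ]] 0.029124929074815765 [ 1.34797177 -0.01726755  0.75878438] [[ 3.20315765e-05  6.26891848e-01 -7.79106289e-01]
 [ 9.99946982e-01  8.00253009e-03  6.48018225e-03]
 [ 1.02971949e-02 -7.79065190e-01 -6.26858355e-01]]
top [[376.48734478   0.         314.96985664]
 [  0.         376.48734478 200.96996514]
 [  0.           0.           1.        ]] 0.01847524379107095 [0.40570926 0.00097511 0.92595089] [[ 0.00718191 -0.9980028   0.06276005]
 [-0.99983625 -0.00612428  0.01702817]
 [-0.0166098  -0.06287207 -0.99788337]]
wrist [[328.29534112   0.         322.01256531]
 [  0.         328.29534112 200.84989573]
 [  0.           0.           1.        ]] -0.067407989507582 [ 0.11278872 -0.61946017  0.38346465] [[-0.28560328  0.92758109  0.24088188]
 [ 0.95834685  0.27605651  0.07324006]
 [ 0.00143909  0.25176599 -0.96778707]]
```

View pics/scene0.png

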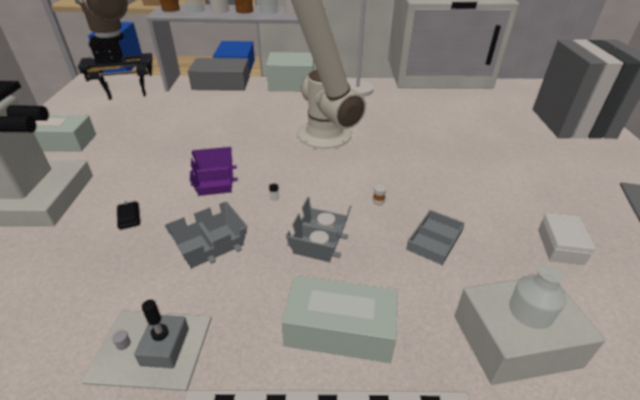

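View pics/top0.png

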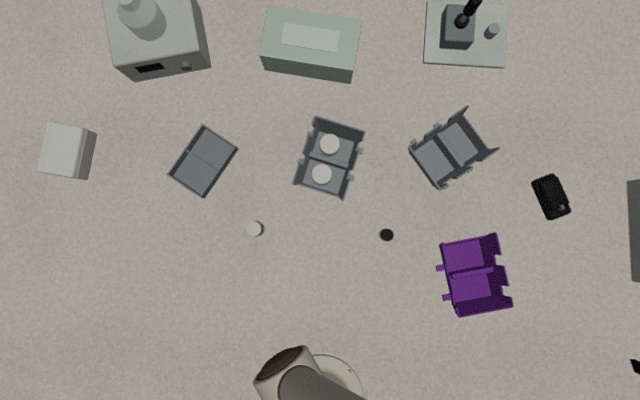

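The top picture shows these candidates for empty_tote:
- Grey lugged tote without dishes at (452,148).
- Purple look-alike at (475,275), to be left alone.
- Shallow tray at (203,160), which has no lugs.
- Grey tote with dishes at (328,158), which is the loaded one.

I choose the one at (452,148) and check it in a close crop.

```bash
python3 - <<'E'
import cv2
im=cv2.imread('pics/top0.png')
a=cv2.resize(im[100:200,400:500],None,fx=6,fy=6,interpolation=cv2.INTER_CUBIC)
b=cv2.resize(im[108:208,280:380],None,fx=6,fy=6,interpolation=cv2.INTER_CUBIC)
cv2.imwrite('pics/cE.png',a);cv2.imwrite('pics/cL.png',b)
im=cv2.imread('pics/scene0.png')
cv2.imwrite('pics/cS.png',cv2.resize(im[190:270,160:360],None,fx=4,fy=4,interpolation=cv2.INTER_CUBIC))
E
```

```text
(no output)
```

View pics/cE.png

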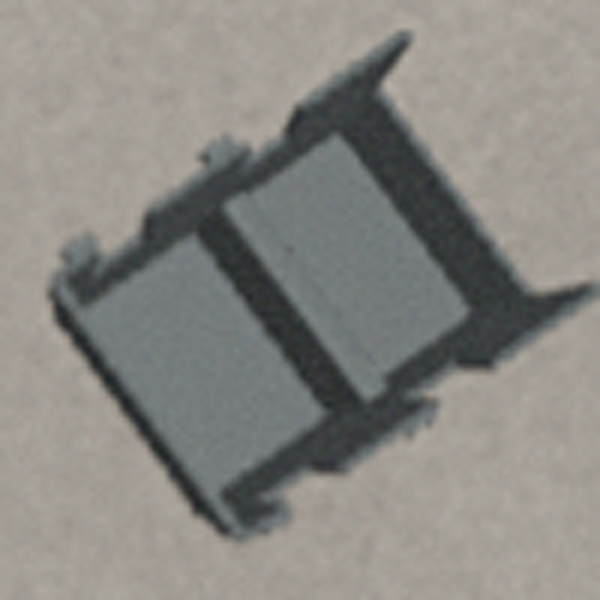

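View pics/cL.png

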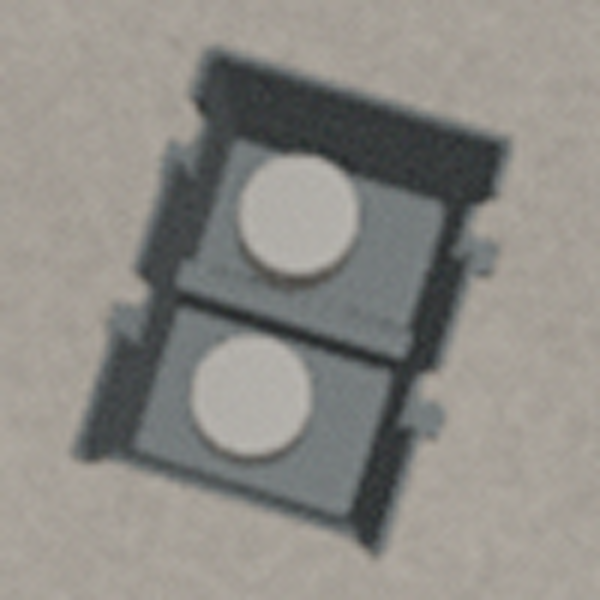

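View pics/cS.png

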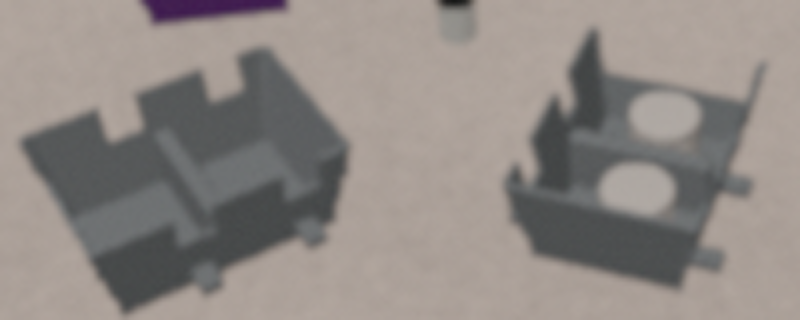

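```bash
cat > h.py <<'E'
import numpy as np, cv2, pickle
from scipy.optimize import least_squares
def proj(c,P):
    P=np.atleast_2d(P); q=(P-c['eye'])@np.array(c['rotation']); s=q[:,:2]/q[:,2:]
    s=s*(1+c['k1']*(s**2).sum(1))[:,None]; K=c['camera_matrix']
    return s*[K[0,0],K[1,1]]+[K[0,2],K[1,2]]
def world(p,L):
    x,y,a=p[:3]; z=p[3] if len(p)>3 else 0
    c,s=np.cos(a),np.sin(a); L=np.atleast_2d(L)
    return np.c_[x+c*L[:,0]-s*L[:,1], y+s*L[:,0]+c*L[:,1], z+L[:,2]]
def fit(obs,p0):
    f=lambda p:np.concatenate([(proj(c,world(p,L))-uv).ravel() for c,L,uv in obs])
    r=least_squares(f,p0,loss='soft_l1'); return r.x,f(r.x).reshape(-1,2)
E
python3 - <<'E'
from h import *
T=pickle.load(open('pics/top0.pkl','rb'));S=pickle.load(open('pics/scene0.pkl','rb'))
bp=(85,63,70);bm=(85,-63,70);fp=(-85,63,70);fm=(-85,-63,70);ffp=(-67.8,45.8,4);ffm=(-67.8,-45.8,4);fbp=(67.8,45.8,4);fbm=(67.8,-45.8,4)
A=lambda l:np.array(l,float)
obE=[(T,A([bp,bm,fp,fm,ffp,ffm])/1e3,A([400,100])+A([(240,540),(52,285),(597,288),(408,32),(468,312),(340,135)])/6),
 (S,A([bm,bp,(-71,-49,0)])/1e3,A([160,190])+A([(348,148),(265,48),(125,312)])/4)]
obL=[(T,A([bp,bm,fp,fm,fbp,fbm])/1e3,A([280,108])+A([(210,48),(510,140),(80,457),(378,555),(230,140),(445,205)])/6),
 (S,A([bp,bm,fm,fp,(71,49,0),(71,-49,0)])/1e3,A([160,190])+A([(700,225),(510,185),(590,30),(762,65),(680,288),(535,250)])/4)]
for n,o,p0 in(('E',obE,[.55,-.33,2.2]),('L',obL,[.53,-.03,-.3])):
    for sel in (o[:1],o):
        p,res=fit(sel,p0); print(n,p[:2],np.degrees(p[2]),'\n',res.round(1).tolist())
E
```

```text
E [ 0.58330793 -0.30054497] 125.5327674865935 
 [[0.2, 1.6], [-1.3, -0.8], [1.8, 0.5], [-0.1, -1.2], [0.4, 0.3], [-0.7, -0.2]]
E [ 0.58456717 -0.3000908 ] 125.09110711948027 
 [[-0.3, 0.9], [-1.5, -1.7], [1.6, 0.3], [0.0, -1.7], [0.2, 0.1], [-0.7, -0.6], [0.4, -1.8], [-0.4, -2.6], [-1.0, -0.5]]
L [ 0.55890026 -0.01506146] -17.42198822100095 
 [[-1.1, -1.2], [1.0, -0.2], [-2.3, 0.5], [0.7, 0.9], [0.5, -0.2], [-0.0, 0.0]]
L [ 0.55979344 -0.01365835] -17.07102202432761 
 [[-2.0, -1.5], [0.3, -0.9], [-2.7, 0.3], [0.3, 0.4], [-0.2, -0.5], [-0.7, -0.5], [-0.6, 0.1], [-2.9, -1.0], [-0.6, -2.9], [1.0, -2.9], [-0.3, -0.8], [-0.8, 0.2]]
```

Call:
servo_tool([
  {"slide": [-0.94,0.34,0],"spin": 0},
  {"slide": [-0.94,0.34,0],"spin": 0},
  {"slide": [-0.94,0.34,0],"spin": 0},
  {"slide": [-0.94,0.34,0],"spin": 0},
  {"slide": [-0.94,0.34,0],"spin": 0},
  {"slide": [-0.94,0.34,0],"spin": 0},
  {"slide": [-0.94,0.34,0],"spin": 0},
  {"slide": [-0.94,0.34,0],"spin": 0},
  {"slide": [-0.94,0.34,0],"spin": 0},
  {"slide": [-0.94,0.34,0],"spin": 0},
], gripper=100)

```text
time_s: 1.15
tcp_pos: [0.3832, -0.4445, 0.2172]
ee_rot: [[-0.96, -0.279, -0.006], [-0.279, 0.96, 0.009], [0.003, 0.01, -1.0]]
wrist_force: [0.6, -0.4, 0.2]
gripper_width: 0.609
```

Call:
servo_tool([
  {"slide": [-0.93,0.33,0],"spin": 0},
  {"slide": [-0.93,0.33,0],"spin": 0},
  {"slide": [-0.93,0.33,0],"spin": 0},
  {"slide": [-0.93,0.33,0],"spin": 0},
  {"slide": [-0.93,0.33,0],"spin": 0},
  {"slide": [-0.93,0.33,0],"spin": 0},
  {"slide": [-0.93,0.33,0],"spin": -0.5},
  {"slide": [-0.9,0.4,0],"spin": -0.6},
  {"slide": [-0.7,0.3,0],"spin": -0.6},
  {"slide": [0,0,0],"spin": -0.6},
])

```text
time_s: 2.15
tcp_pos: [0.561, -0.3025, 0.2126]
ee_rot: [[-0.815, -0.58, -0.012], [-0.58, 0.815, 0.014], [0.002, 0.018, -1.0]]
wrist_force: [-0.0, 0.1, -0.6]
gripper_width: 0.608
```

```bash
python3 - <<'E'
from station import sense, optics
import cv2, pickle
c=optics.capture('wrist'); cv2.imwrite('pics/wrist1.png',c['frame'][:,:,::-1]); pickle.dump(c,open('pics/wrist1.pkl','wb'))
s=sense(); print(s['tcp_pos'],s['ee_rot'])
E
```

```text
[ 0.5603767  -0.30300406  0.21255438] [[-0.81366669 -0.5811951  -0.01260051]
 [-0.58132674  0.81355799  0.01351395]
 [ 0.002397    0.01832087 -0.99982929]]
```

View pics/wrist1.png

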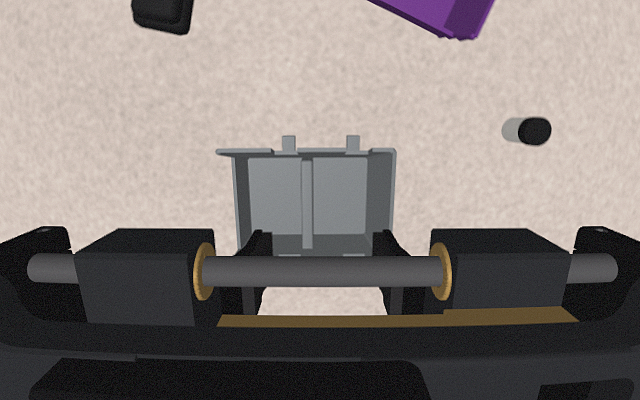

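```bash
python3 - <<'E'
import cv2
im=cv2.imread('pics/wrist1.png')
cv2.imwrite('pics/w1c.png',cv2.resize(im[125:265,205:410],None,fx=3.9,fy=3.9,interpolation=cv2.INTER_CUBIC))
from h import *
c=pickle.load(open('pics/wrist1.pkl','rb'))
A=lambda l:np.array(l)/1e3
for p in ([.5833,-.3005,np.radians(125.5)],[.5846,-.3001,np.radians(125.1)]):
    print(proj(c,world(p,A([(-85,63,70),(85,63,70),(0,48,46),(0,0,46),(-20,71,12),(50,71,12)]))).round(1).tolist())
E
```

```text
[[215.8, 145.4], [399.8, 144.8], [308.7, 157.9], [309.2, 204.2], [290.8, 133.0], [355.1, 132.9]]
[[215.8, 146.2], [399.7, 146.8], [308.6, 159.2], [308.8, 205.4], [290.8, 134.0], [355.2, 134.4]]
```

View pics/w1c.png

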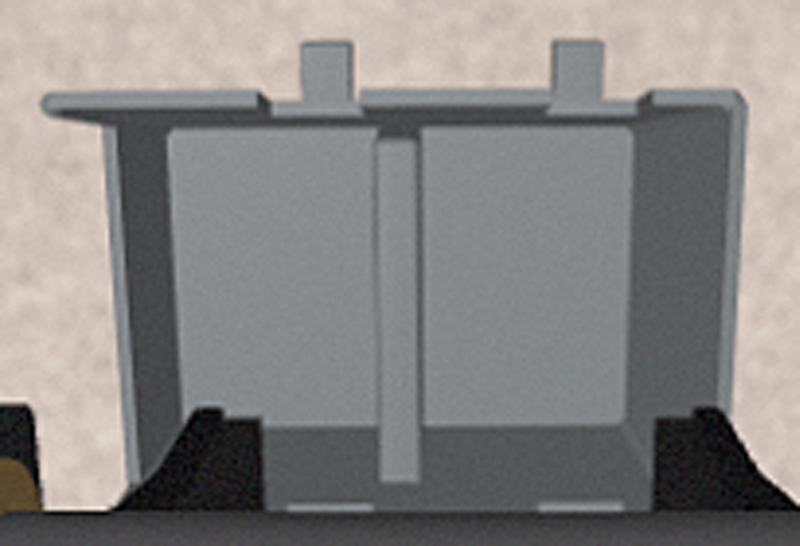

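```bash
python3 - <<'E'
from h import *
c=pickle.load(open('pics/wrist1.pkl','rb'))
A=lambda l:np.array(l)/1e3
o=[(c,A([(-85,63,70),(85,63,70),(0,48,46),(0,-48,46),(-20,71,12),(50,71,12)]),np.array([(216.5,151),(396,150),(306.8,160),(307.3,249),(288.8,136),(353,136)]))]
p,r=fit(o,[.5833,-.3005,2.19]);print(p[:2],np.degrees(p[2]),r.round(1).tolist())
from station import sense
s=sense();R=np.array(s['ee_rot']);t=np.array(s['tcp_pos']);
for z in(.20,.03):print(z,((np.r_[p[:2],z]-t)@R/.025).round(2))
print(s['time_s'])
E
```

```text
[ 0.58749256 -0.30030934] 125.38243399817057 [[-2.8, -1.9], [1.3, -1.2], [-0.2, 1.4], [0.2, 1.4], [0.1, 0.2], [0.1, 0.2]]
0.2 [-0.95 -0.55  0.49]
0.03 [-0.96 -0.68  7.29]
2.2
```

Call:
servo_tool([
  {"slide": [-0.5,-0.3,0.2],"spin": 0},
  {"slide": [-0.4,-0.25,0.5],"spin": 0},
  {"slide": [0,0,0.7],"spin": 0},
  {"slide": [0,0,0.8],"spin": 0},
  {"slide": [0,-0.05,0.8],"spin": 0},
  {"slide": [0,-0.05,0.8],"spin": 0},
  {"slide": [0,0,0.8],"spin": 0},
  {"slide": [0,0,0.5],"spin": 0},
])

```text
time_s: 3.0
tcp_pos: [0.5906, -0.3025, 0.0736]
ee_rot: [[-0.821, -0.57, -0.014], [-0.571, 0.821, 0.015], [0.003, 0.02, -1.0]]
wrist_force: [-0.3, -1.0, -0.9]
gripper_width: 0.607
```

```bash
python3 - <<'E'
from station import sense, optics
import cv2, pickle
from h import *
c=optics.capture('wrist'); cv2.imwrite('pics/wrist2.png',c['frame'][:,:,::-1]); pickle.dump(c,open('pics/wrist2.pkl','wb'))
s=sense(); print(s['time_s'],s['tcp_pos'],s['ee_rot'])
R=np.array(s['ee_rot']);t=np.array(s['tcp_pos']);
for z in(.05,.014):print(z,((np.r_[.586,-.3003,z]-t)@R/.025).round(2))
E
```

```text
3.05 [ 0.58942003 -0.30201428  0.07145322] [[-0.82141703 -0.57006364 -0.017364  ]
 [-0.57030594  0.8212724   0.01621054]
 [ 0.00501954  0.02321841 -0.99971782]]
0.05 [0.07 0.11 0.86]
0.014 [0.06 0.08 2.3 ]
```

View pics/wrist2.png

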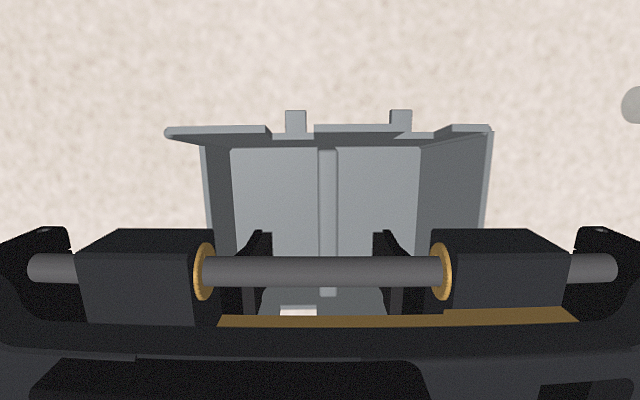

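Call:
servo_tool([
  {"slide": [0.05,0.1,0.4],"spin": 0},
  {"slide": [0,0,0.6],"spin": 0},
  {"slide": [0,0,0.6],"spin": 0},
  {"slide": [0,0,0.4],"spin": 0},
  {"slide": [0,0,0],"spin": 0},
])

```text
time_s: 3.55
tcp_pos: [0.5872, -0.3005, 0.0192]
ee_rot: [[-0.823, -0.568, -0.015], [-0.568, 0.823, 0.015], [0.004, 0.021, -1.0]]
wrist_force: [0.1, -0.0, 0.4]
gripper_width: 0.606
```

```bash
python3 - <<'E'
from station import sense, optics
import cv2, pickle
from h import *
c=optics.capture('wrist'); cv2.imwrite('pics/wrist3.png',c['frame'][:,:,::-1])
s=sense(); print(s['time_s'],s['tcp_pos'],s['ee_rot'],s['wrist_force'],s['joints'],s['joint_velocities'])
E
```

```text
3.6 [ 0.5877425  -0.30068231  0.02000902] [[-0.8225118  -0.5685773  -0.01393501]
 [-0.56873922  0.82238859  0.01458418]
 [ 0.00316776  0.01992105 -0.99979654]] [ 0.05974623  0.61818661 -0.18597435] [-13.38792266  36.69805852  -5.88249702  -0.83997088 -48.39280635
 -41.38823406] [-0.00473476 -0.99921843  1.15385733  0.34113609 -0.36051082  0.13758869]
```

View pics/wrist3.png

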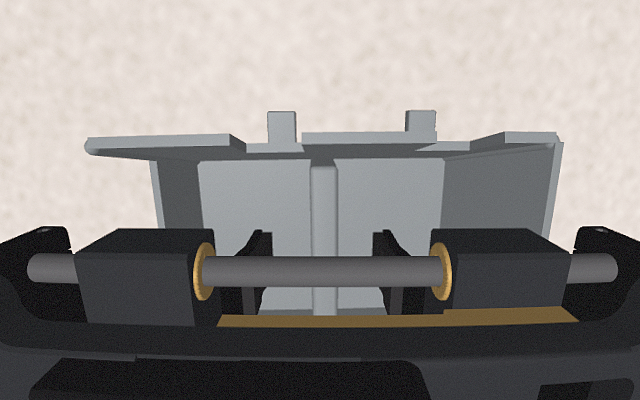

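Call:
servo_tool([
  {"slide": [0,0,0.2],"spin": -0.08},
  {"slide": [0,0,0],"spin": 0},
  {"slide": [0,0,0],"spin": 0},
  {"slide": [0,0,0],"spin": 0},
  {"slide": [0,0,0],"spin": 0},
  {"slide": [0,0,0],"spin": 0},
  {"slide": [0,0,0],"spin": 0},
  {"slide": [0,0,0],"spin": 0},
], gripper=255)

```text
time_s: 4.4
tcp_pos: [0.5898, -0.3014, 0.0186]
ee_rot: [[-0.815, -0.579, -0.008], [-0.579, 0.815, 0.012], [-0.001, 0.014, -1.0]]
wrist_force: [-0.5, -0.4, -0.3]
gripper_width: 0.133
```

Call:
servo_tool([
  {"slide": [0,0,-0.3],"spin": 0},
  {"slide": [0,0,-0.6],"spin": 0},
  {"slide": [0,0,-0.8],"spin": 0},
  {"slide": [0,0,-0.8],"spin": 0},
  {"slide": [0,0,-0.8],"spin": 0},
  {"slide": [0,0,-0.8],"spin": 0},
  {"slide": [0,0,-0.8],"spin": 0},
  {"slide": [0,0,-0.4],"spin": 0},
])

```text
time_s: 5.2
tcp_pos: [0.5894, -0.3026, 0.159]
ee_rot: [[-0.816, -0.578, -0.011], [-0.578, 0.816, 0.014], [0.001, 0.018, -1.0]]
wrist_force: [0.4, -0.4, -1.7]
gripper_width: 0.136
```

```bash
python3 - <<'E'
from station import sense, optics
import cv2, pickle
from h import *
c=optics.capture('scene'); cv2.imwrite('pics/scene4.png',cv2.resize(c['frame'][130:290,130:380,::-1],None,fx=3.2,fy=3.2,interpolation=cv2.INTER_CUBIC))
s=sense(); print(s['time_s'],s['tcp_pos'],s['ee_rot'],s['wrist_force'],s['joints'])
R=np.array(s['ee_rot']);t=np.array(s['tcp_pos']);
print(np.degrees(np.arctan2(R[1,1],R[0,1])),((np.r_[.559,-.0145,.14]-t)@R/.025).round(2))
E
```

```text
5.25 [ 0.58999976 -0.3028761   0.16046154] [[-8.15639126e-01 -5.78494411e-01 -8.77684777e-03]
 [-5.78560846e-01  8.15534428e-01  1.30746025e-02]
 [-4.05762973e-04  1.57420978e-02 -9.99876003e-01]] [ 1.32127692 -0.96712457 -0.2038461 ] [-13.52248884  28.67774591   2.26580246  -0.67809767 -64.25377932
 -40.82983386]
125.34975309933867 [-5.66 10.11  0.98]
```

View pics/scene4.png

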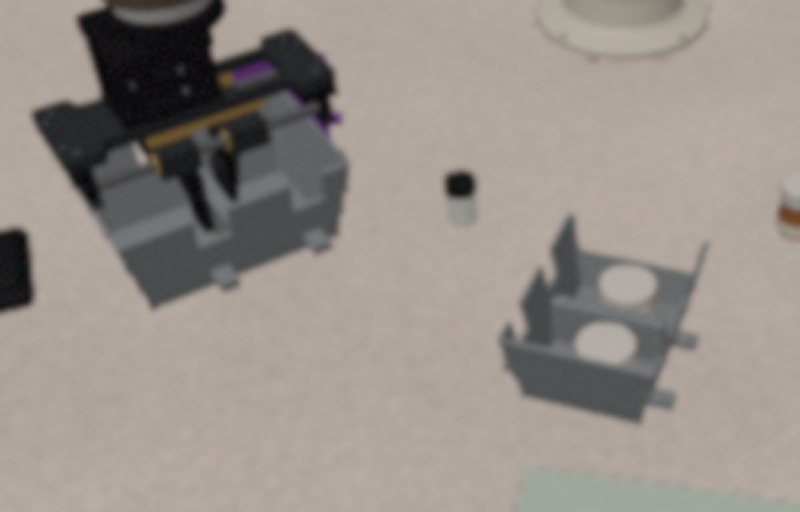

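Call:
servo_tool([
  {"slide": [-0.25,0.4,0],"spin": 0},
  {"slide": [-0.45,0.8,0],"spin": 0},
  {"slide": [-0.5,0.9,0],"spin": 0},
  {"slide": [-0.5,0.9,0],"spin": 0},
  {"slide": [-0.5,0.9,0],"spin": 0},
  {"slide": [-0.5,0.9,0],"spin": 0},
  {"slide": [-0.5,0.9,0],"spin": 0},
  {"slide": [-0.5,0.9,0],"spin": 0},
  {"slide": [-0.5,0.9,0],"spin": 0},
  {"slide": [-0.3,0.5,0],"spin": 0},
])

```text
time_s: 6.25
tcp_pos: [0.5563, -0.0607, 0.1538]
ee_rot: [[-0.818, -0.574, -0.029], [-0.575, 0.818, 0.018], [0.013, 0.032, -0.999]]
wrist_force: [0.4, 0.2, -1.9]
gripper_width: 0.136
```

Call:
servo_tool([
  {"slide": [0,0,0],"spin": -0.4},
  {"slide": [0,0,0],"spin": -0.8},
  {"slide": [0,0,0],"spin": -0.9},
  {"slide": [0,0,0],"spin": -0.9},
  {"slide": [0,0,0],"spin": -0.9},
  {"slide": [0,0,0],"spin": -0.7},
  {"slide": [0,0,0],"spin": 0},
])

```text
time_s: 6.95
tcp_pos: [0.5514, -0.056, 0.1486]
ee_rot: [[-0.282, -0.958, -0.041], [-0.959, 0.282, 0.018], [-0.006, 0.044, -0.999]]
wrist_force: [-0.0, -0.2, -2.3]
gripper_width: 0.138
```

```bash
python3 - <<'E'
from station import sense, optics
import cv2, pickle
from h import *
s=sense(); print(s['time_s'],s['tcp_pos'],s['ee_rot'],s['wrist_force'],s['joints'])
R=np.array(s['ee_rot']);t=np.array(s['tcp_pos']);
print(np.degrees(np.arctan2(R[1,1],R[0,1])),((np.r_[.559,-.0145,.14]-t)@R/.025).round(2))
E
```

```text
6.95 [ 0.55136507 -0.05597558  0.1486043 ] [[-0.28245877 -0.95841942 -0.04061101]
 [-0.95926227  0.28194723  0.01793454]
 [-0.00573865  0.04402238 -0.99901406]] [-0.00713021 -0.15230577 -2.33945701] [ 10.13577381  20.15662737 -13.2553992   -1.66312655 -58.7095074
 -25.64566754]
163.60720411269077 [-1.68  0.16  0.36]
```

Call:
servo_tool([
  {"slide": [-0.4,0,0],"spin": 0.03},
  {"slide": [-0.7,0,0],"spin": 0.03},
  {"slide": [-0.5,0,0],"spin": 0.03},
  {"slide": [0,0,0],"spin": 0},
  {"slide": [0,0,0],"spin": 0},
  {"slide": [0,0,0],"spin": 0},
])

```text
time_s: 7.55
tcp_pos: [0.5625, -0.0147, 0.1472]
ee_rot: [[-0.303, -0.952, -0.044], [-0.953, 0.302, 0.018], [-0.004, 0.047, -0.999]]
wrist_force: [1.0, 0.2, -1.5]
gripper_width: 0.138
```

Call:
servo_tool([
  {"slide": [0,0,0],"spin": 0},
  {"slide": [0,0,0],"spin": 0},
  {"slide": [0,0,0],"spin": 0},
  {"slide": [0,0,0],"spin": 0},
  {"slide": [0,0,0],"spin": 0},
])

```text
time_s: 8.05
tcp_pos: [0.562, -0.0161, 0.1473]
ee_rot: [[-0.305, -0.951, -0.044], [-0.952, 0.305, 0.018], [-0.003, 0.047, -0.999]]
wrist_force: [-0.4, 0.6, -3.2]
gripper_width: 0.132
```

```bash
python3 - <<'E'
from station import sense, optics
import cv2, pickle
from h import *
for n in('top','scene','wrist'):
    c=optics.capture(n); cv2.imwrite(f'pics/{n}5.png',c['frame'][:,:,::-1]);pickle.dump(c,open(f'pics/{n}5.pkl','wb'))
    f=c['frame'][:,:,::-1]
    if n=='top':f=cv2.resize(f[90:215,260:390],None,fx=4.6,fy=4.6,interpolation=cv2.INTER_CUBIC);cv2.imwrite('pics/top5c.png',f)
    if n=='scene':f=cv2.resize(f[140:280,240:400],None,fx=4.2,fy=4.2,interpolation=cv2.INTER_CUBIC);cv2.imwrite('pics/scene5c.png',f)
s=sense(); print(s['time_s'],s['tcp_pos'],s['ee_rot'],s['wrist_force'],s['joints'])
R=np.array(s['ee_rot']);t=np.array(s['tcp_pos']);
print(np.degrees(np.arctan2(R[1,1],R[0,1])),((np.r_[.559,-.0145,.14]-t)@R/.025).round(2))
E
```

```text
8.2 [ 0.56204815 -0.0159827   0.14735059] [[-0.30513087 -0.95129361 -0.04399575]
 [-0.95230462  0.30464188  0.01758491]
 [-0.00332546  0.04726306 -0.99887694]] [-0.28451168  0.16170515 -2.02092357] [ 13.97372975  21.02242174 -12.03980983  -1.84810608 -59.15515606
 -30.7570437 ]
162.24287630763024 [-0.02  0.12  0.3 ]
```

View pics/top5c.png

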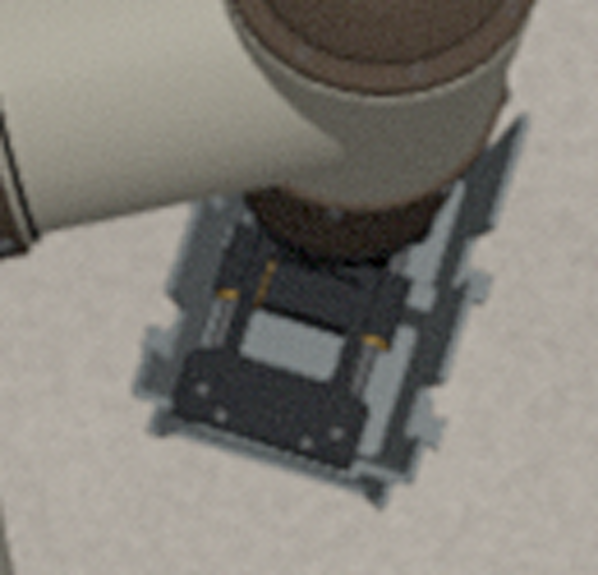

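View pics/scene5c.png

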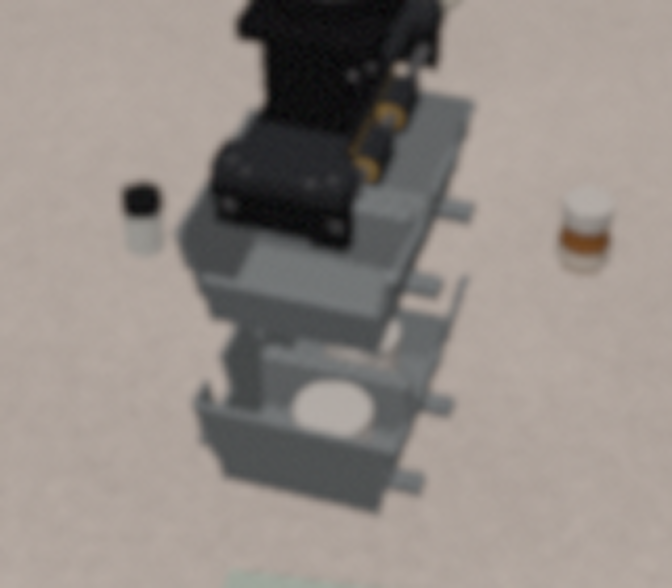

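View pics/wrist5.png

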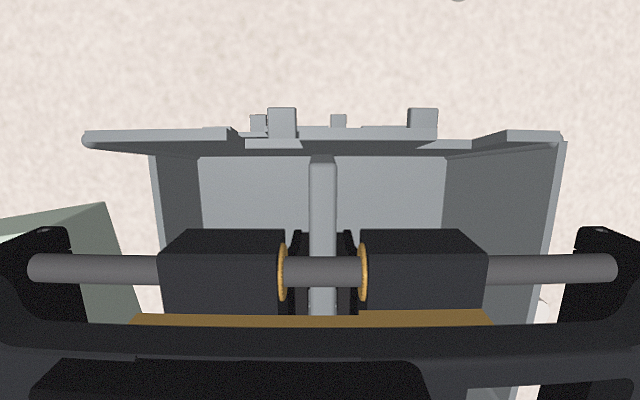

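Call:
servo_tool([
  {"slide": [0,0.5,0],"spin": 0},
  {"slide": [0,1,0],"spin": 0},
  {"slide": [0,1,0],"spin": 0},
  {"slide": [0,0.5,0],"spin": 0},
  {"slide": [0,0,0],"spin": 0},
  {"slide": [0,0,0],"spin": 0},
])

```text
time_s: 8.8
tcp_pos: [0.4861, 0.008, 0.151]
ee_rot: [[-0.305, -0.951, -0.044], [-0.952, 0.305, 0.018], [-0.004, 0.047, -0.999]]
wrist_force: [-0.0, 0.5, -1.2]
gripper_width: 0.135
```

Call:
servo_tool([
  {"slide": [0,-0.3,0],"spin": 0},
  {"slide": [0,-0.6,0],"spin": 0},
  {"slide": [0,-0.6,0],"spin": 0},
  {"slide": [0,-0.6,0],"spin": 0},
  {"slide": [0,-0.6,0],"spin": 0},
  {"slide": [0,-0.2,0],"spin": 0},
  {"slide": [0,0,0],"spin": 0},
])

```text
time_s: 9.5
tcp_pos: [0.5659, -0.017, 0.1462]
ee_rot: [[-0.307, -0.951, -0.04], [-0.952, 0.306, 0.017], [-0.004, 0.043, -0.999]]
wrist_force: [-0.1, -0.6, -2.3]
gripper_width: 0.135
```

```bash
python3 - <<'E'
from h import *
from station import sense
T=pickle.load(open('pics/top5.pkl','rb'));S=pickle.load(open('pics/scene5.pkl','rb'));W=pickle.load(open('pics/wrist5.pkl','rb'))
s=sense(); print(s['time_s'],s['tcp_pos'],s['ee_rot'],s['joints'])
E
```

```text
9.5 [ 0.5658722  -0.01704468  0.14615527] [[-0.30665832 -0.95097667 -0.04005058]
 [-0.95181262  0.30622253  0.01674821]
 [-0.00366276  0.04325662 -0.99905728]] [ 13.82913793  21.32609093 -11.7911159   -1.72913652 -58.89425167
 -30.76333514]
```

Call:
servo_tool([
  {"slide": [0.5,0,0],"spin": 0},
  {"slide": [1,0,0],"spin": 0},
  {"slide": [1,0,0],"spin": 0},
  {"slide": [1,0,0],"spin": 0},
  {"slide": [1,0,0],"spin": 0},
  {"slide": [0.5,0,0],"spin": 0},
  {"slide": [0,0,0],"spin": 0},
])

```text
time_s: 10.2
tcp_pos: [0.5219, -0.142, 0.1453]
ee_rot: [[-0.305, -0.951, -0.043], [-0.952, 0.305, 0.017], [-0.003, 0.046, -0.999]]
wrist_force: [-0.3, -0.1, -2.5]
gripper_width: 0.134
```

Call:
servo_tool([
  {"slide": [-0.3,0,0],"spin": 0},
  {"slide": [-0.6,0,0],"spin": 0},
  {"slide": [-0.6,0,0],"spin": 0},
  {"slide": [-0.6,0,0],"spin": 0},
  {"slide": [-0.6,0,0],"spin": 0},
  {"slide": [-0.6,0,0],"spin": 0},
  {"slide": [-0.6,0,0],"spin": 0},
  {"slide": [-0.6,0,0],"spin": 0},
  {"slide": [-0.6,0.1,0],"spin": 0},
  {"slide": [-0.2,0,0],"spin": 0},
])

```text
time_s: 11.2
tcp_pos: [0.5642, 0.0011, 0.146]
ee_rot: [[-0.299, -0.953, -0.042], [-0.954, 0.299, 0.017], [-0.004, 0.045, -0.999]]
wrist_force: [-0.0, -0.9, -0.8]
gripper_width: 0.131
```

Call:
servo_tool([
  {"slide": [0,0,0.4],"spin": 0},
  {"slide": [0,0,0.6],"spin": 0},
  {"slide": [0,0,0.4],"spin": 0},
  {"slide": [0,0,0],"spin": 0},
])

```text
time_s: 11.6
tcp_pos: [0.562, 0.0019, 0.1084]
ee_rot: [[-0.3, -0.953, -0.043], [-0.954, 0.299, 0.017], [-0.004, 0.046, -0.999]]
wrist_force: [-0.3, -0.1, -1.7]
gripper_width: 0.134
```

```bash
python3 - <<'E'
from station import sense, optics
import cv2, pickle
from h import *
for n in('top','scene','wrist'):
    c=optics.capture(n);pickle.dump(c,open(f'pics/{n}6.pkl','wb'))
    f=c['frame'][:,:,::-1]
    if n=='top':f=cv2.resize(f[100:210,270:380],None,fx=5,fy=5,interpolation=cv2.INTER_CUBIC)
    if n=='scene':f=cv2.resize(f[150:270,250:370],None,fx=5,fy=5,interpolation=cv2.INTER_CUBIC)
    cv2.imwrite(f'pics/{n}6c.png',f)
s=sense(); print(s['time_s'],s['tcp_pos'],s['ee_rot'],s['wrist_force'],s['joints'])
R=np.array(s['ee_rot']);t=np.array(s['tcp_pos']);
print(np.degrees(np.arctan2(R[1,1],R[0,1])),((np.r_[.559,-.0145,t[2]]-t)@R/.025).round(2))
E
```

```text
11.75 [0.5636702  0.00214735 0.11047483] [[-0.29900265 -0.95346697 -0.03870602]
 [-0.95423722  0.29852401  0.01774087]
 [-0.00536065  0.04223929 -0.99909314]] [-0.16956269 -0.26335083 -2.35333283] [ 15.78298735  23.25900101 -14.55879566  -1.9536372  -54.05667577
 -32.0017625 ]
162.61501762135575 [ 0.69 -0.02 -0.  ]
```

View pics/top6c.png

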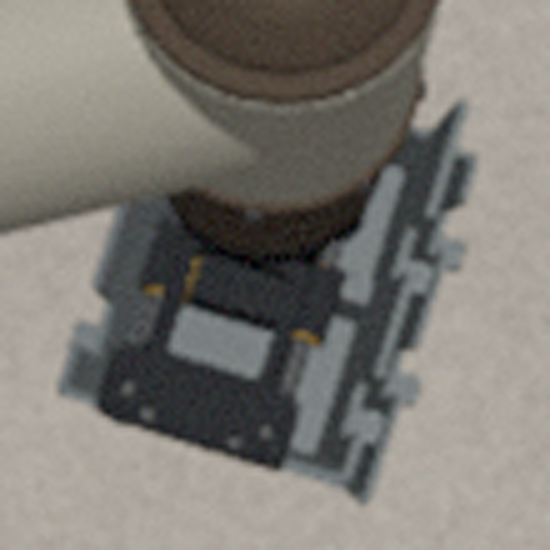

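View pics/scene6c.png

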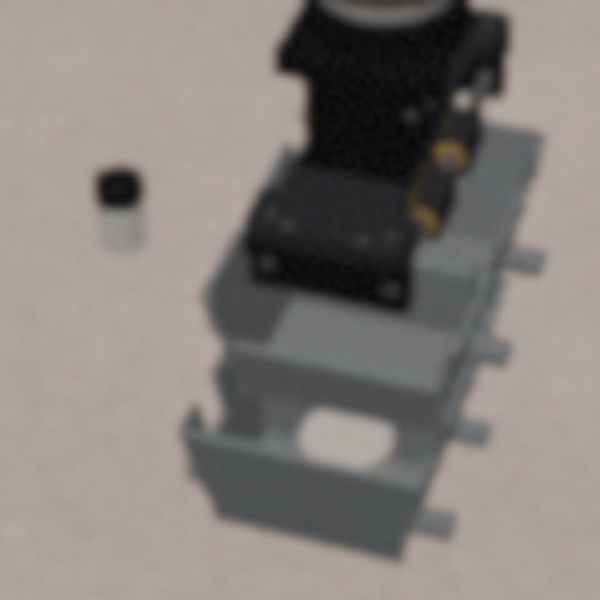

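View pics/wrist6c.png

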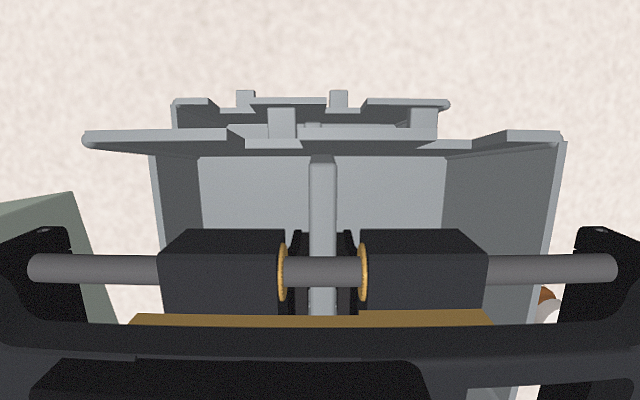

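```bash
python3 - <<'E'
import cv2
im=cv2.imread('pics/wrist6c.png')
cv2.imwrite('pics/w6l.png',cv2.resize(im[80:180,70:330],None,fx=3,fy=3,interpolation=cv2.INTER_CUBIC))
cv2.imwrite('pics/w6r.png',cv2.resize(im[80:180,320:580],None,fx=3,fy=3,interpolation=cv2.INTER_CUBIC))
E
```

```text
(no output)
```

View pics/w6l.png

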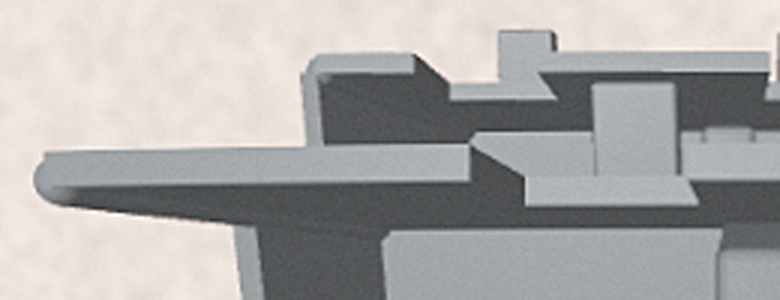

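View pics/w6r.png

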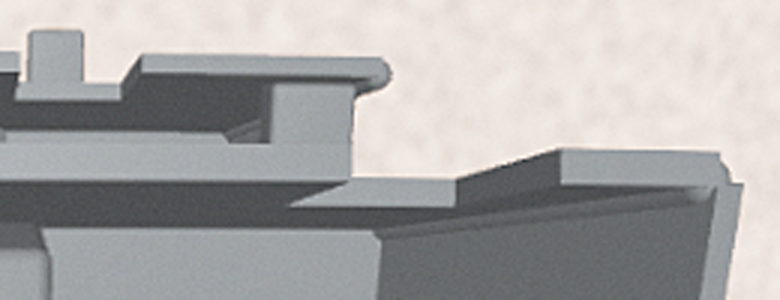

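```bash
cat > f6.py <<'E'
from h import *
from scipy.spatial.transform import Rotation as Ro
W=pickle.load(open('pics/wrist6.pkl','rb'))
R=np.array([[-0.29900265,-0.95346697,-0.03870602],[-0.95423722,0.29852401,0.01774087],[-0.00536065,0.04223929,-0.99909314]])
t=np.array([0.5636702,0.00214735,0.11047483])
B=np.c_[R[:,1],R[:,0],-R[:,2]]
LU=np.array([(-85,63,70),(-32,63,70),(38,63,70),(62,63,70),(85,63,70),(0,48,46)])/1e3
uvU=np.array([(85,131),(226.7,128.3),(437.3,128.3),(506.7,130),(563,131),(322.5,157)])
def U(p): return t+B@np.array(p[:3]), B@Ro.from_euler('zy',p[3:5]).as_matrix()
def f(p):
    o,M=U(p); e=(proj(W,o+LU@M.T)-uvU).ravel()
    return np.r_[e,(p[2]+.0186)/.001,p[4]/.01,p[0]/.004, p[1]/.004, p[3]/.01]
s=least_squares(f,[0,0,-.0186,0,0]);o,M=U(s.x)
print('U',o.round(4),'pitch/yaw rel',np.degrees(s.x[3:]).round(2),'yaw',np.degrees(np.arctan2(M[1,0],M[0,0])),'front-end slope',M[2,0],M[2,1],'rel',s.x[:3]);print(f(s.x)[:12].reshape(-1,2).round(1).tolist())
LL=np.array([(85,-63,70),(62,-63,70),(38,-63,70),(-8,-63,70),(-32,-63,70),(-85,-63,70)])/1e3
uvL=np.array([(171.7,98.7),(208.3,97.7),(252,97.3),(326,96.7),(367.7,98.3),(449.3,99)])
p,r=fit([(W,LL,uvL)],[.559,-.0145,-.3]);print('L',p[:2].round(4),np.degrees(p[2]),r.round(1).tolist())
d=np.r_[p[:2],0]-o; d[2]=0
print('delta tool units',(d@R/.025).round(2))
E
python3 f6.py
```

```text
U [ 5.609e-01 -2.000e-04  8.870e-02] pitch/yaw rel [-0.06 -0.35] yaw 162.55629078535114 front-end slope 0.048296425131383144 -0.005309637742696016 rel [ 0.0010358   0.0032071  -0.02180264]
[[-2.3, -1.1], [2.9, -0.8], [-1.8, -0.3], [-2.9, -1.0], [3.1, -0.5], [1.2, 4.8]]
L [ 0.5613 -0.0154] -17.47901526823136 [[-2.4, -0.3], [-0.0, 0.2], [-2.8, 0.2], [1.5, 0.7], [0.2, -0.6], [4.8, 0.1]]
delta tool units [ 0.58 -0.2  -0.01]
```

Call:
servo_tool([
  {"slide": [0.2,-0.05,0],"spin": 0},
  {"slide": [0.25,-0.1,0],"spin": 0},
  {"slide": [0.15,0,0],"spin": 0},
  {"slide": [0,0,0.3],"spin": 0},
  {"slide": [0,0,0],"spin": 0},
])

```text
time_s: 12.25
tcp_pos: [0.5635, -0.0153, 0.1043]
ee_rot: [[-0.3, -0.953, -0.034], [-0.954, 0.3, 0.019], [-0.007, 0.038, -0.999]]
wrist_force: [-0.4, 0.7, -2.0]
gripper_width: 0.134
```

```bash
python3 - <<'E'
from station import sense, optics
import cv2, pickle
from h import *
for n in('top','scene','wrist'):
    c=optics.capture(n);pickle.dump(c,open(f'pics/{n}7.pkl','wb'))
    f=c['frame'][:,:,::-1]
    if n=='top':f=cv2.resize(f[100:210,270:380],None,fx=5,fy=5,interpolation=cv2.INTER_CUBIC)
    if n=='scene':f=cv2.resize(f[150:270,250:370],None,fx=5,fy=5,interpolation=cv2.INTER_CUBIC)
    cv2.imwrite(f'pics/{n}7c.png',f)
s=sense(); print(s['time_s'],s['tcp_pos'],s['ee_rot'],s['wrist_force'])
R=np.array(s['ee_rot']);print(np.degrees(np.arctan2(R[1,1],R[0,1])))
E
```

```text
12.4 [ 0.56456973 -0.01490211  0.10539567] [[-0.29927198 -0.95362556 -0.03216474]
 [-0.95413446  0.29880941  0.01844934]
 [-0.00798264  0.03621086 -0.99931229]] [ 0.01504802 -0.41124238 -0.82901607]
162.60211888835425
```

View pics/top7c.png

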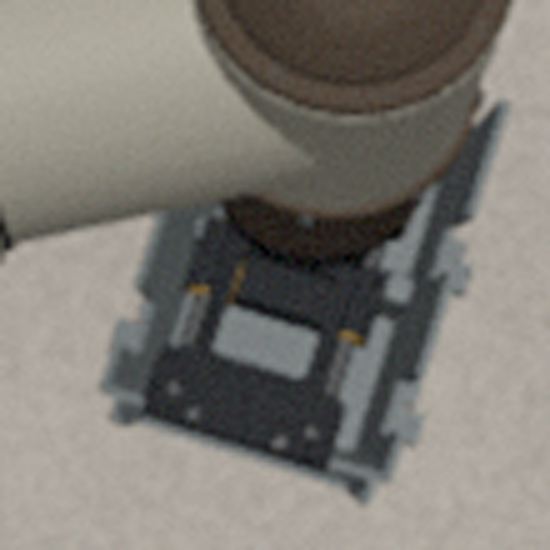

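View pics/scene7c.png

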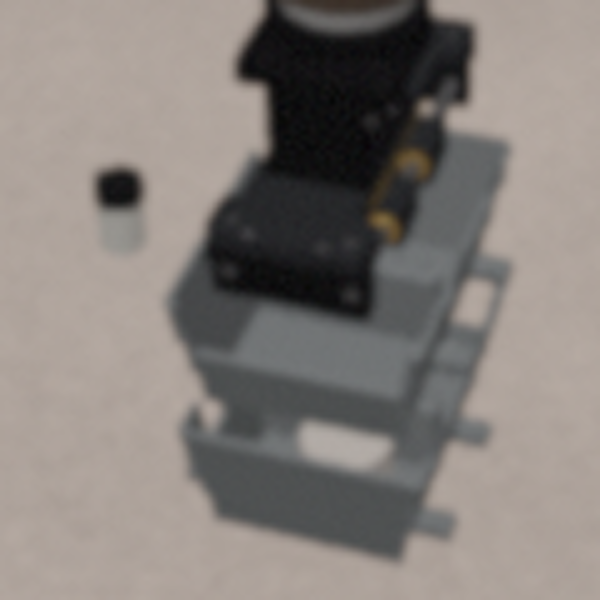

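View pics/wrist7c.png

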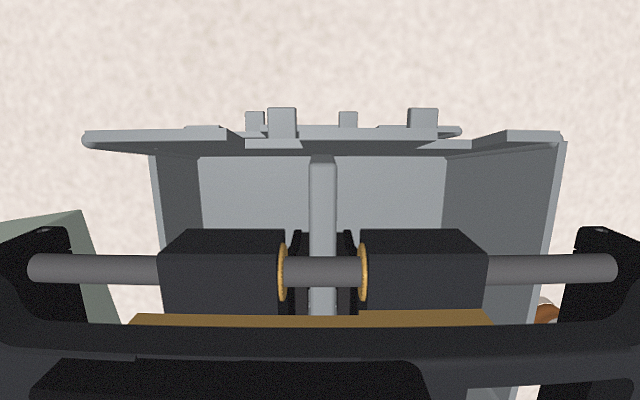

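```bash
cat > ov.py <<'E'
from h import *
import sys
k=sys.argv[1]; yo=float(sys.argv[2]); xo=float(sys.argv[3])
from station import sense
s=sense();R=np.array(s['ee_rot']);t=np.array(s['tcp_pos'])
B=np.c_[R[:,1],R[:,0],-R[:,2]]
o=t+B@[xo,yo,-.0195]
segs=[]
r=[(85,63,70),(85,-63,70),(-85,-63,70),(-85,63,70)]
b=[(71,49,0),(71,-49,0),(-71,-49,0),(-71,49,0)]
for q in(b,):
    segs+=[(q[i],q[(i+1)%4]) for i in range(4)]
segs+=[(r[0],r[1]),(r[0],r[3]),(r[1],r[2]),((-78,56,36),(-78,-56,36))]+[(r[i],b[i]) for i in range(4)]
for x in(50,-20):
    for y in(71,-71): segs+=[((x-5,y,8),(x+5,y,8)),((x-5,y,8),(x-5,y*.75,8)),((x+5,y,8),(x+5,y*.75,8))]
segs=np.array(segs,float)/1e3
pl=[.560,-.0148,np.radians(-17.3)]
for n,cr,f in(('top',(270,100),5),('scene',(250,150),5)):
    c=pickle.load(open(f'pics/{n}{k}.pkl','rb'));im=cv2.imread(f'pics/{n}{k}c.png')
    for P,col in((world(pl,segs.reshape(-1,3)),(0,255,255)),(o+segs.reshape(-1,3)@B.T,(0,255,0))):
        q=(proj(c,P)-cr+.5)*f-.5
        for a,b2 in q.reshape(-1,2,2): cv2.line(im,tuple(int(v) for v in a.round()),tuple(int(v) for v in b2.round()),col,1,cv2.LINE_AA)
    cv2.imwrite(f'pics/{n}{k}o{sys.argv[4]}.png',im)
E
python3 ov.py 7 0 0 a
```

```text
(no output)
```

View pics/top7oa.png

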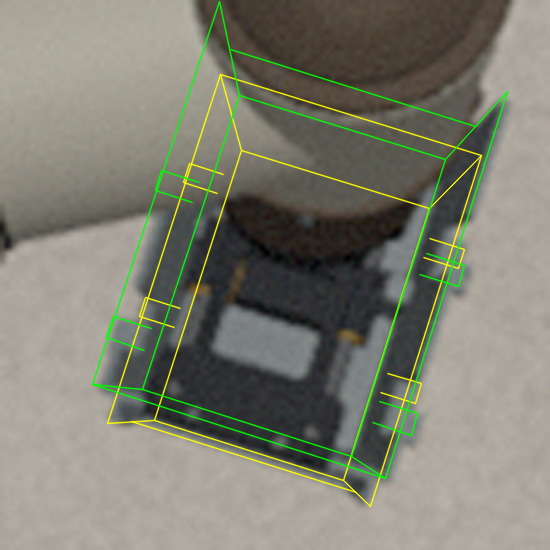

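View pics/scene7oa.png

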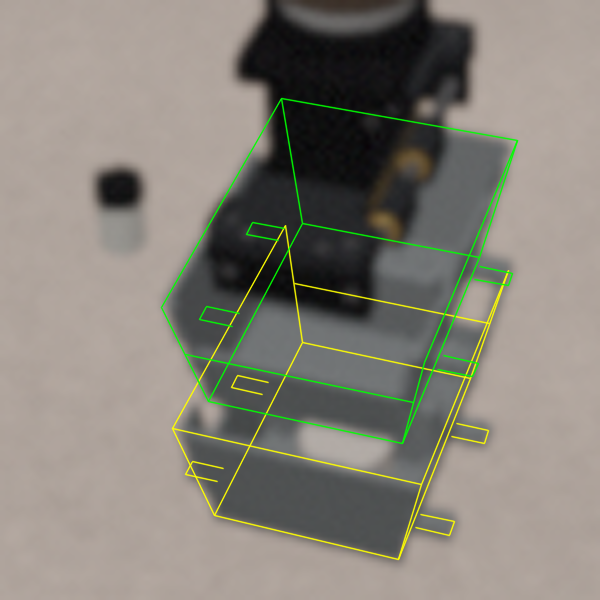

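```bash
python3 ov.py 7 0.003 0.004 b; python3 -c "
import cv2,numpy as np
cv2.imwrite('pics/cmp7.png',cv2.resize(np.hstack([cv2.imread('pics/top7ob.png'),cv2.imread('pics/scene7ob.png')[20:570,:]]),None,fx=.69,fy=.69,interpolation=cv2.INTER_AREA))"
```

```text
(no output)
```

View pics/cmp7.png

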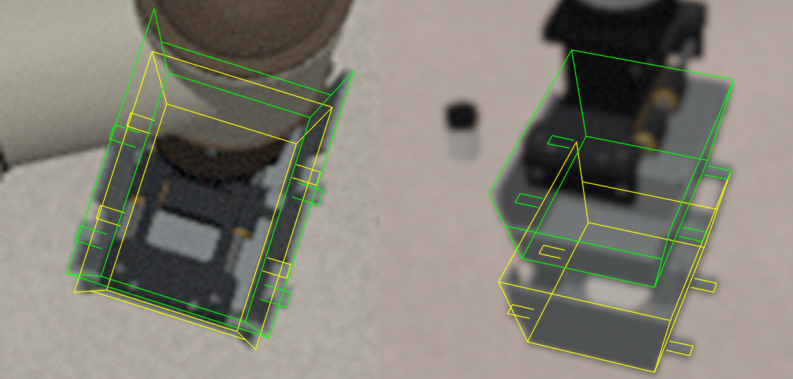

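Call:
servo_tool([
  {"slide": [-0.06,0.03,0],"spin": 0},
  {"slide": [0,0,0.15],"spin": 0},
  {"slide": [0,0,0.2],"spin": 0},
  {"slide": [0,0,0.2],"spin": 0},
  {"slide": [0,0,0.15],"spin": 0},
  {"slide": [0,0,0],"spin": 0},
])

```text
time_s: 13.0
tcp_pos: [0.5636, -0.0121, 0.0862]
ee_rot: [[-0.298, -0.954, -0.032], [-0.954, 0.298, 0.018], [-0.008, 0.036, -0.999]]
wrist_force: [0.1, -1.1, -1.7]
gripper_width: 0.137
```

```bash
cat > snap.py <<'E'
from station import sense, optics
import cv2, pickle,sys
from h import *
k=sys.argv[1]
for n in('top','scene','wrist'):
    c=optics.capture(n);pickle.dump(c,open(f'pics/{n}{k}.pkl','wb'))
    f=c['frame'][:,:,::-1]
    if n=='top':f=cv2.resize(f[100:210,270:380],None,fx=5,fy=5,interpolation=cv2.INTER_CUBIC)
    if n=='scene':f=cv2.resize(f[150:270,250:370],None,fx=5,fy=5,interpolation=cv2.INTER_CUBIC)
    cv2.imwrite(f'pics/{n}{k}c.png',f)
s=sense(); print(s['time_s'],s['tcp_pos'],s['ee_rot'],s['wrist_force'],s['gripper_width'])
R=np.array(s['ee_rot']);print(np.degrees(np.arctan2(R[1,1],R[0,1])))
E
python3 snap.py 8
```

```text
13.15 [ 0.56430778 -0.01200307  0.08713504] [[-0.29812872 -0.9540327  -0.03067367]
 [-0.95448601  0.2976694   0.01869207]
 [-0.00870224  0.03485023 -0.99935466]] [ 0.65174215 -0.10952764 -1.71681781] 0.13624263185579683
162.67146549699723
```

View pics/scene8c.png

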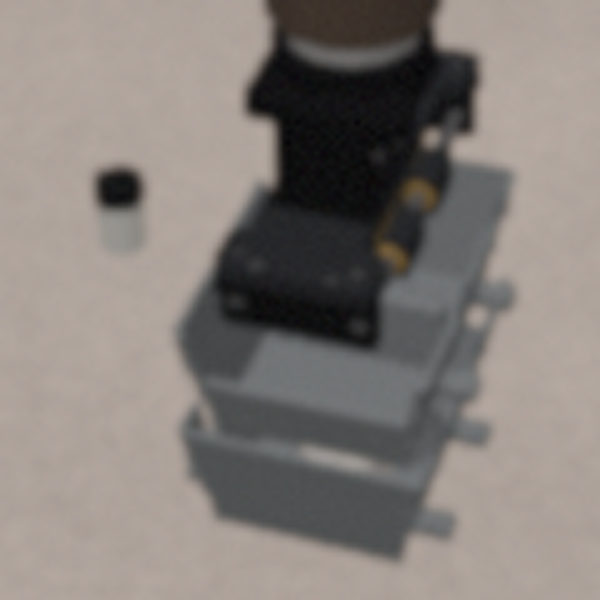

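View pics/wrist8c.png

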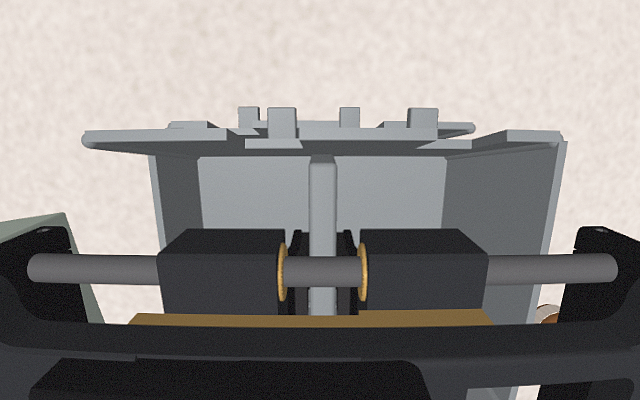

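Call:
servo_tool([
  {"slide": [0.04,0,0.05],"spin": 0},
  {"slide": [0,0,0.1],"spin": 0},
  {"slide": [0,0,0.05],"spin": 0},
])

```text
time_s: 13.45
tcp_pos: [0.5644, -0.0129, 0.0825]
ee_rot: [[-0.298, -0.954, -0.029], [-0.954, 0.298, 0.019], [-0.009, 0.033, -0.999]]
wrist_force: [0.3, -0.2, -1.8]
gripper_width: 0.132
```

Call:
servo_tool([
  {"slide": [0,0,0.06],"spin": 0},
  {"slide": [0,0,0],"spin": 0},
])

```text
time_s: 13.65
tcp_pos: [0.5646, -0.0129, 0.0813]
ee_rot: [[-0.298, -0.954, -0.029], [-0.955, 0.297, 0.019], [-0.009, 0.033, -0.999]]
wrist_force: [-0.4, -0.3, 1.1]
gripper_width: 0.136
```

Call:
servo_tool([
  {"slide": [0,0,0.04],"spin": 0},
  {"slide": [0,0,0],"spin": 0},
])

```text
time_s: 13.85
tcp_pos: [0.5646, -0.0129, 0.0811]
ee_rot: [[-0.298, -0.954, -0.028], [-0.955, 0.297, 0.018], [-0.009, 0.032, -0.999]]
wrist_force: [-0.0, 0.3, 0.7]
gripper_width: 0.136
```

Call:
servo_tool([
  {"slide": [0,0,0.05],"spin": 0},
  {"slide": [0,0,0],"spin": 0},
])

```text
time_s: 14.05
tcp_pos: [0.5646, -0.0129, 0.081]
ee_rot: [[-0.298, -0.954, -0.028], [-0.955, 0.297, 0.018], [-0.009, 0.032, -0.999]]
wrist_force: [-1.3, 0.5, 1.0]
gripper_width: 0.134
```

Call:
servo_tool([
  {"slide": [0,0,0.1],"spin": 0},
  {"slide": [0,0,0.1],"spin": 0},
  {"slide": [0,0,0.1],"spin": 0},
])

```text
time_s: 14.35
tcp_pos: [0.5648, -0.0128, 0.0803]
ee_rot: [[-0.295, -0.955, -0.026], [-0.955, 0.295, 0.016], [-0.008, 0.03, -1.0]]
wrist_force: [-6.3, 1.2, 15.6]
gripper_width: 0.138
```

```bash
python3 snap.py 9
```

```text
14.5 [ 0.56474017 -0.01281566  0.08033394] [[-0.29536506 -0.95502683 -0.02613895]
 [-0.9553504   0.29501292  0.0165221 ]
 [-0.00806772  0.02985191 -0.99952177]] [-6.96767692  1.46026844 15.96892162] 0.13688942249911956
162.83380001831313
```

View pics/wrist9c.png

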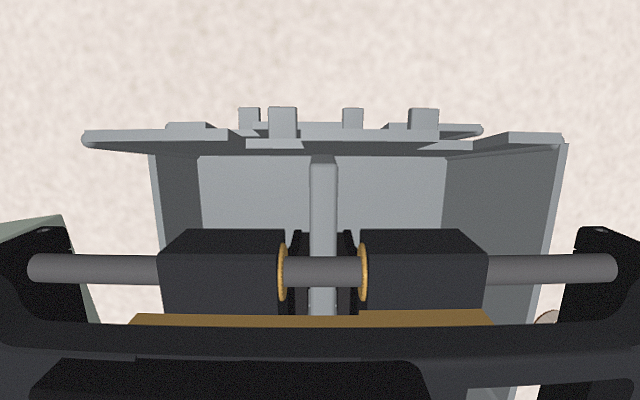

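View pics/scene9c.png

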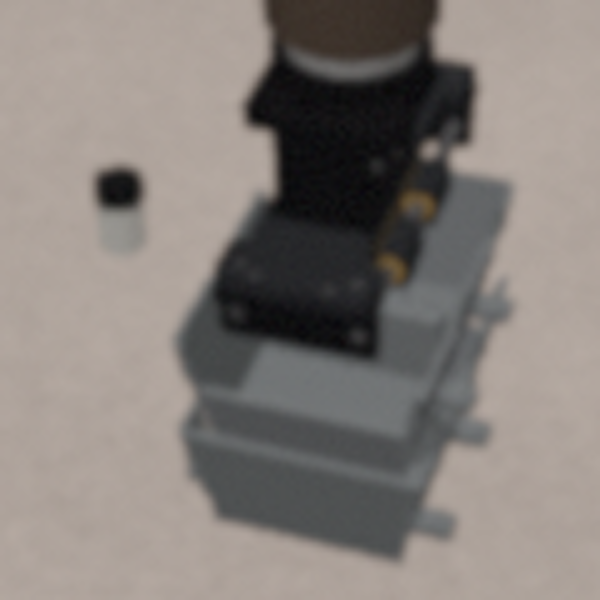

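Call:
servo_tool([
  {"slide": [0,0,0],"spin": 0},
  {"slide": [0,0,0],"spin": 0},
])

```text
time_s: 14.7
tcp_pos: [0.5648, -0.0128, 0.0812]
ee_rot: [[-0.295, -0.955, -0.025], [-0.955, 0.295, 0.017], [-0.009, 0.028, -1.0]]
wrist_force: [-0.1, 0.0, -0.6]
gripper_width: 0.134
```

Call:
servo_tool([
  {"slide": [0,0,0],"spin": 0},
  {"slide": [0,0,0],"spin": 0},
  {"slide": [0,0,0],"spin": 0},
  {"slide": [0,0,0],"spin": 0},
  {"slide": [0,0,0],"spin": 0},
  {"slide": [0,0,0],"spin": 0},
], gripper=120)

```text
time_s: 15.3
tcp_pos: [0.5655, -0.0128, 0.0795]
ee_rot: [[-0.295, -0.955, -0.024], [-0.955, 0.295, 0.017], [-0.009, 0.028, -1.0]]
wrist_force: [-0.1, -0.4, -0.4]
gripper_width: 0.513
```

```bash
python3 snap.py 10
```

```text
15.45 [ 0.56543278 -0.01278974  0.07956921] [[-0.29524683 -0.95510933 -0.0244022 ]
 [-0.95537742  0.29489308  0.01708967]
 [-0.00912646  0.02835898 -0.99955614]] [ 0.19939124  0.78597882 -0.46891623] 0.5271690669621393
162.8417592091154
```

View pics/wrist10c.png

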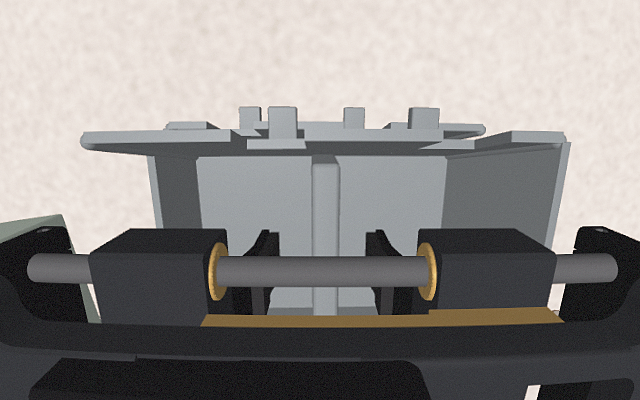

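View pics/scene10c.png

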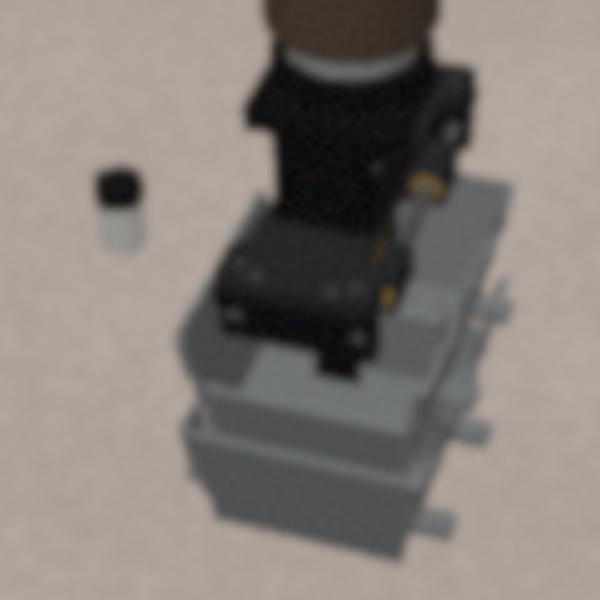

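Call:
servo_tool([
  {"slide": [0,0,-0.2],"spin": 0},
  {"slide": [0,0,-0.4],"spin": 0},
  {"slide": [0,0,-0.6],"spin": 0},
  {"slide": [0,0,-0.7],"spin": 0},
  {"slide": [0,0,-0.8],"spin": 0},
  {"slide": [0,0,-0.8],"spin": 0},
  {"slide": [0,0,-0.8],"spin": 0},
  {"slide": [0,0,-0.4],"spin": 0},
])

```text
time_s: 16.25
tcp_pos: [0.5682, -0.0153, 0.2057]
ee_rot: [[-0.295, -0.955, -0.023], [-0.955, 0.295, 0.017], [-0.009, 0.027, -1.0]]
wrist_force: [0.5, 0.5, 0.0]
gripper_width: 0.531
```

Call:
servo_tool([
  {"slide": [0,0.5,0],"spin": 0},
  {"slide": [0,0.9,0],"spin": 0},
  {"slide": [0,0.9,0],"spin": 0},
  {"slide": [0,0.9,0],"spin": 0},
  {"slide": [0,0.9,0],"spin": 0},
  {"slide": [0,0.5,0],"spin": 0},
  {"slide": [0,0,0],"spin": 0},
])

```text
time_s: 16.95
tcp_pos: [0.4477, 0.0196, 0.2062]
ee_rot: [[-0.297, -0.955, -0.028], [-0.955, 0.296, 0.017], [-0.008, 0.032, -0.999]]
wrist_force: [-0.5, -0.6, -0.6]
gripper_width: 0.526
```

```bash
python3 snap.py 11
```

```text
17.1 [0.45018655 0.01952281 0.20640033] [[-0.29776868 -0.9542552  -0.02703384]
 [-0.95460132  0.2973894   0.01720072]
 [-0.00837429  0.03092838 -0.99948652]] [-1.08823982 -0.26036739 -0.42623759] 0.5269932839179677
162.690586542336
```

View pics/top11c.png

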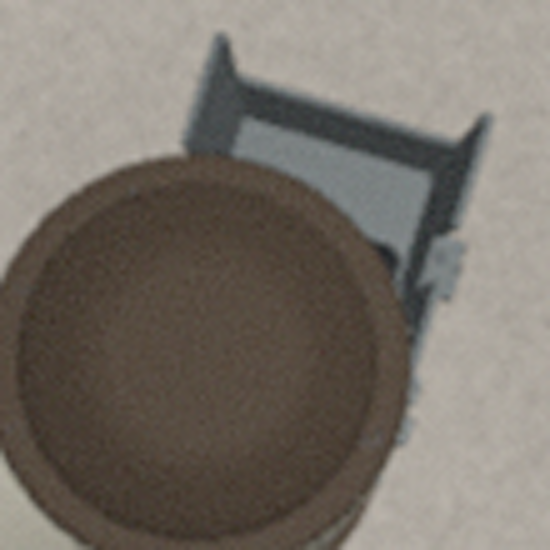

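View pics/scene11c.png

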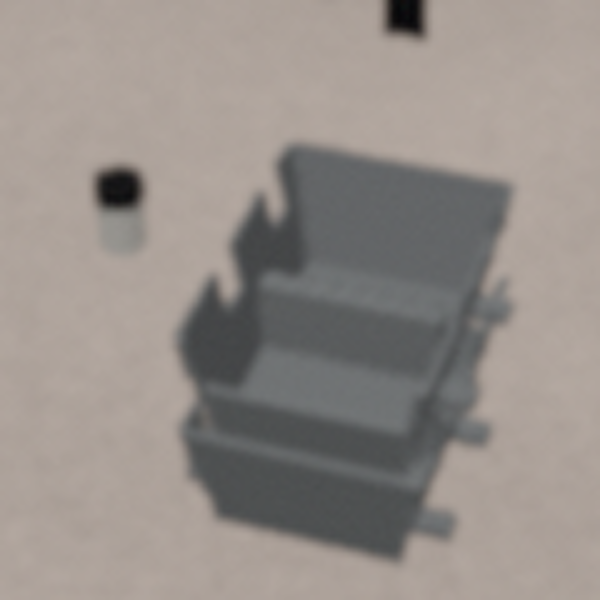

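View pics/wrist11c.png

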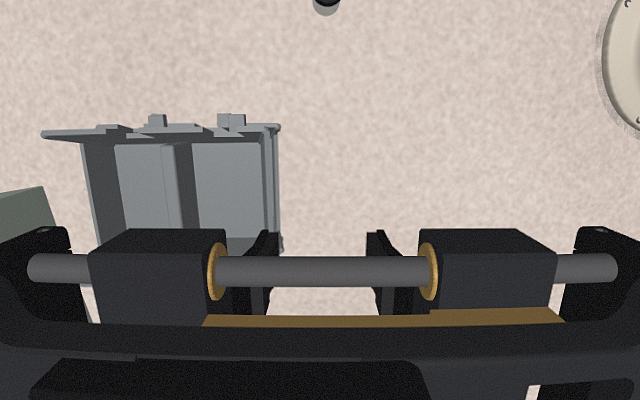

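```bash
python3 - <<'E'
from h import *
A=lambda l:np.array(l,float)
S=pickle.load(open('pics/scene11.pkl','rb'));T=pickle.load(open('pics/top11.pkl','rb'))
L=A([(85,63,70),(85,-63,70),(-78,56,36),(-78,-56,36)])/1e3; uv=A([250,150])+A([(290,146),(514,185),(205,386),(413,432)])/5
LT=A([(-85,63,70),(-85,-63,70),(-67.8,45.8,4),(-67.8,-45.8,4)])/1e3; uvT=A([270,100])+A([(222,32),(490,115),(240,118),(433,172)])/5
obs=[(S,L,uv),(T,LT,uvT)]
p,r=fit(obs,[.56,-.015,2.84,.062]);print(p,np.degrees(p[2]),r.round(1).tolist())
from scipy.spatial.transform import Rotation as Ro
def f(p):
    M=Ro.from_euler('ZYX',p[3:]).as_matrix()
    return np.concatenate([(proj(c,p[:3]+l@M.T)-u).ravel() for c,l,u in obs])
s=least_squares(f,[.56,-.015,.062,2.84,0,0],loss='soft_l1');print(s.x[:3],np.degrees(s.x[3:]),f(s.x).round(1))
f0=cv2.imread('pics/scene0.png')[150:270,250:370];f1=S['frame'][150:270,250:370,::-1]
d=cv2.absdiff(f0,f1)[70:];print('diff lower part',(d.max(2)>40).sum())
cv2.imwrite('pics/d.png',cv2.resize(np.hstack([f0,f1]),None,fx=3.3,fy=3.3,interpolation=cv2.INTER_CUBIC))
im=cv2.imread('pics/scene11c.png');im=cv2.resize(im[250:500,150:550],None,fx=2,fy=2,interpolation=cv2.INTER_CUBIC);cv2.imwrite('pics/z11.png',im)
E
```

```text
[ 0.54370958 -0.01002998  2.87005793  0.04154096] 164.4422061241736 [[-0.7, -0.1], [-0.1, -0.1], [-0.3, 0.6], [2.2, 0.2], [50.6, 25.6], [-58.3, -6.3], [34.8, 20.2], [-41.1, -0.9]]
[ 0.55691306 -0.04666329  0.07610416] [179.66052319 -13.22865165  43.76829659] [  0.2 -12.9 -10.    2.    7.5  -0.5  -0.2   8.5  29.2  -3.5 -65.8  -0.2
  38.9   0.6 -29.8   2.4]
diff lower part 370
```

View pics/d.png

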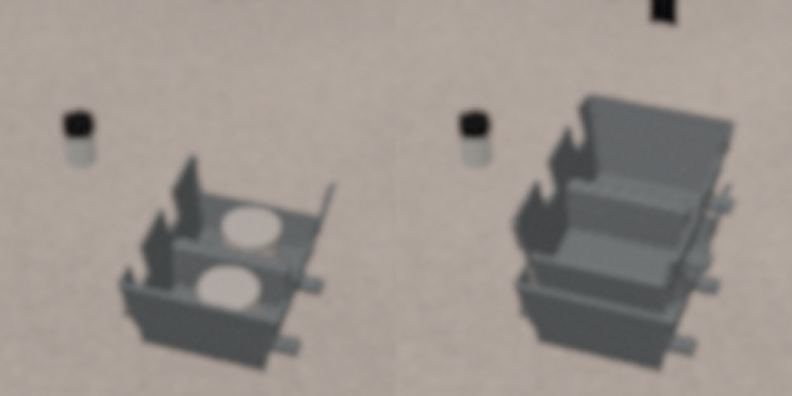

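View pics/z11.png

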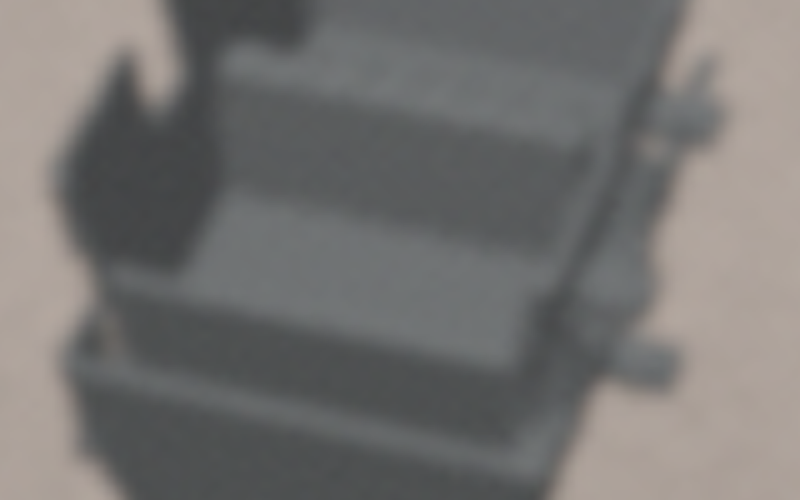

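```bash
python3 - <<'E'
from h import *
A=lambda l:np.array(l,float)
S=pickle.load(open('pics/scene11.pkl','rb'));T=pickle.load(open('pics/top11.pkl','rb'))
L=A([(85,63,70),(85,-63,70),(-78,56,36),(-78,-56,36)])/1e3; uv=A([250,150])+A([(290,146),(514,185),(205,386),(413,432)])/5
LT=A([(-85,-63,70),(-85,63,70),(-67.8,-45.8,4),(-67.8,45.8,4)])/1e3; uvT=A([270,100])+A([(222,32),(490,115),(240,118),(433,172)])/5
obs=[(S,L,uv),(T,LT,uvT)]
p,r=fit(obs,[.56,-.015,2.84,.062]);print(p,np.degrees(p[2]),r.round(1).tolist())
from scipy.spatial.transform import Rotation as Ro
def f(p):
    M=Ro.from_euler('ZYX',p[3:]).as_matrix()
    return np.concatenate([(proj(c,p[:3]+l@M.T)-u).ravel() for c,l,u in obs])
s=least_squares(f,[.56,-.015,.062,2.84,0,0],loss='soft_l1');print(s.x[:3],np.degrees(s.x[3:]),f(s.x).round(1))
E
```

```text
[ 0.56207372 -0.01324885  2.83548897  0.05721342] 162.46155066266058 [[-0.9, -1.2], [0.4, -0.1], [-3.1, 0.2], [-0.1, 1.0], [-1.8, -0.8], [0.4, 0.1], [-0.0, 0.1], [-1.1, 1.1]]
[ 0.56297372 -0.01335368  0.05658148] [162.66484559   1.81786404  -0.5420663 ] [-1.  -0.2  0.1  0.4 -3.1 -0.2  0.1  0.2 -2.  -0.4  0.4  0.4 -0.1 -0.4
 -1.1  0.6]
```

Call:
servo_tool([
  {"slide": [-0.8,0,0],"spin": 0},
  {"slide": [-1,0,0],"spin": 0},
  {"slide": [-1,-0.4,0],"spin": 0},
  {"slide": [-1,-0.6,0],"spin": 0},
  {"slide": [-1,-0.7,0],"spin": 0},
  {"slide": [-0.8,-0.8,0],"spin": 0},
  {"slide": [-0.5,-0.8,0],"spin": 0},
  {"slide": [0,-0.7,0],"spin": 0},
  {"slide": [0,-0.3,0],"spin": 0},
  {"slide": [0,0,0],"spin": 0},
])

```text
time_s: 18.1
tcp_pos: [0.6129, 0.1359, 0.1978]
ee_rot: [[-0.304, -0.952, -0.03], [-0.953, 0.304, 0.014], [-0.004, 0.032, -0.999]]
wrist_force: [-0.1, 1.2, 0.3]
gripper_width: 0.529
```

```bash
python3 snap.py 12
```

```text
18.25 [0.61139579 0.13613352 0.19881489] [[-0.30325598 -0.95245956 -0.02926774]
 [-0.95289667  0.30295189  0.01442514]
 [-0.00487265  0.03226364 -0.99946752]] [-0.17961993 -0.3149418   0.53383418] 0.5314827542566894
162.35552560492596
```

View pics/wrist12c.png

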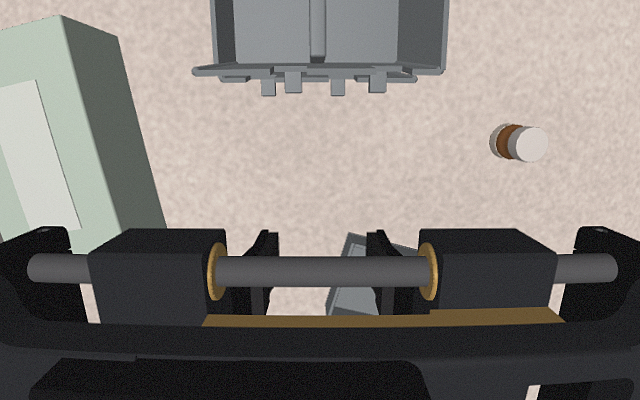

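View pics/top12c.png

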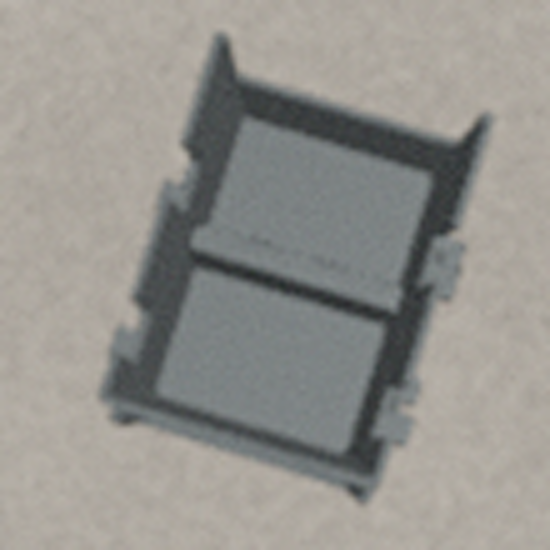

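```bash
python3 - <<'E'
from h import *
im=cv2.imread('pics/wrist12c.png')
cv2.imwrite('pics/w12.png',cv2.resize(im[50:110,185:455],None,fx=2.95,fy=6,interpolation=cv2.INTER_CUBIC))
A=lambda l:np.array(l,float)
S=pickle.load(open('pics/scene11.pkl','rb'));T=pickle.load(open('pics/top12.pkl','rb'))
LS=A([(85,63,70),(85,-63,70),(-78,56,36),(-78,-56,36)])/1e3; uvS=A([250,150])+A([(290,146),(514,185),(205,386),(413,432)])/5
LT=A([(-85,-63,70),(-85,63,70),(-67.8,-45.8,4),(-67.8,45.8,4),(85,-63,70),(85,63,70)])/1e3; uvT=A([270,100])+A([(220,32),(492,115),(240,118),(433,172),(103,398),(378,488)])/5
for o in([(T,LT,uvT)],[(T,LT,uvT),(S,LS,uvS)]):
  p,r=fit(o,[.56,-.015,2.84,.062]);print(p,np.degrees(p[2]),r.round(1).tolist())
E
```

```text
[ 0.5654247  -0.01618686  2.84570622  0.04424273] 163.04695605323562 [[-0.4, -0.3], [0.3, -0.2], [0.9, 0.3], [-0.5, 0.7], [-0.4, 0.2], [0.2, -0.6]]
[ 0.56254688 -0.01440306  2.84259578  0.05728736] 162.86874105024296 [[-1.2, -0.9], [0.4, -0.4], [0.2, -0.0], [-0.7, 0.7], [-1.8, 0.7], [-0.4, 0.3], [-1.6, -1.1], [-0.3, -0.1], [-3.4, 0.4], [-0.3, 1.1]]
```

View pics/w12.png

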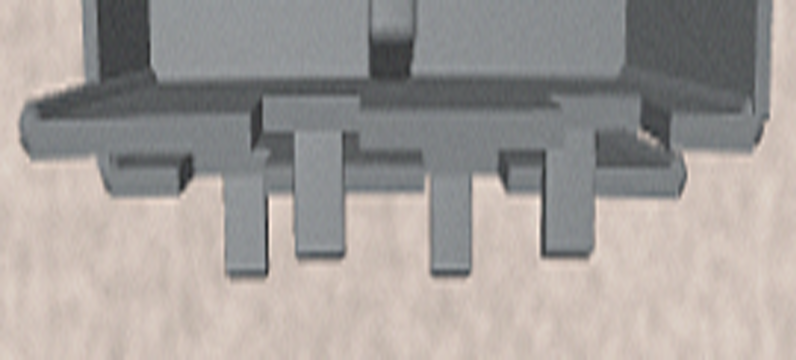

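```bash
python3 - <<'E'
from station import r
print(r.finish_job())
E
```

```text
the job is handed in; nothing more can be done
None
```

I gripped the empty tote by its web, turned it to face opposite the loaded one, and stacked it on top. I pressed it down to about 16 N, took the load off, opened the fingers, lifted clear and handed in at about 18.3 s.

**Last checks that agreed:**
- **Height:** the measured tool height puts the upper tote 61.7 mm above its resting height on the bench. The stacked height given is 62 mm, so it did not nest.
- **Lugs:** the last wrist picture shows both lugs on the side facing the camera standing on the rim, clear of the notches. I did not see the far-side lugs that closely.
- **Squareness:** the upper tote's measured turn is 162.9°, against about 162.7° for square. Its centre is within about 3 mm of the lower one's, and the play is about 10 mm.
- **Loaded tote:** its lugs and lower edges look to be at the same pixels in the scene picture as before.

**Checks that disagreed or are less certain:**
- **Height from the cameras:** fits with height left free gave only 57 mm from both cameras and 44 mm from the top camera alone. Height is poorly fixed in these fits, so I trusted the tool height and the lug view.
- **Level:** one camera fit gave a 1.8° tilt, which I judged to be within its error. In the wrist picture the two near lug tips lie in line.
- **Tool tilt:** the tool crept up to 2.7° off vertical during the moves and was about 1.7° off when I let go. The pictures before and after release show almost no movement of the tote.

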